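# Tighten the spice mill's burr ring with the pin spanner

## Task

Take the pin spanner from the blue trivet, put both of its pins fully into the two holes of the steel ring on top of the spice mill, and with the pins kept in, turn the ring clockwise (seen from above) until it comes up snug against its stop; do not force it: press and twist gently. Then draw the spanner out and stand it back on the trivet upright with both pins down in one groove, let go, and leave everything else where it stands.

Things in the scene. Friction and masses are not known exactly. Their poses are not given: they have to be found in the camera images.
- spanner: Steel pin spanner, about 0.22 kg. Origin: centre of the flat underside of its bar; x along the bar, z up. Bar 66 long (x), 26 wide (y), 8 thick. Two round pins, 6 in diameter, stick down 9 below the underside at x = +22 and -22; their tips taper to 3.2 across over 2 mm. At the start it stands in the trivet's middle groove, bar resting on the ribs, pins in the groove.
- grip (a point): Centre of the spanner's upright black grip, 33 mm above the spanner's origin, same axes. The grip is a block 36 along x, 20 along y (pinch it across these 20), 50 tall, standing on the bar's middle (8 to 58 mm above the spanner's origin).
- pin_a (a point): tip of the spanner's pin at x = +22 mm (9 mm below the bar's underside)
- pin_b (a point): tip of the spanner's pin at x = -22 mm (9 mm below the bar's underside)
- trivet: Blue silicone trivet, fixed, 144 x 144, 14 high. Origin: centre of its underside, z up. Straight grooves run along its x from edge to edge, 12 wide, 11 deep, centred at y = 0, +-24 and +-48 mm; the ribs between are 12 wide, tops at z = 14 mm. With the pins in a groove and the bar along it, the bar lies on the ribs (spanner's origin at z = 14).
- mill: Spice mill with its hopper off, fixed: white round body, 132 across at the foot, 100 at the top. Origin: centre of its underside, z up along the ring's axis; its small black knob is on the -x side. On top lies a flat steel ring, 26 to 62 across, top face at z = 95 mm, inside an aluminium collar 82 across, top at z = 91.
- ring_top (a point): Centre of the ring's top face, 95 mm above the mill's origin; its axes are the mill's, not the ring's. Two opposite round holes, 8.6 diameter, 10 deep, lie 22 from the axis (44 apart). Pins fully in: the spanner's bar lies on this face.
- ring (a joint): Turn of the ring, rad, clockwise from above; starts at 0 to 0.2; hard stop (tight) at 0.90; twisting 0.04 past it overloads the pins; stays where left; friction 0.25 N m, so lightly sliding pins do not turn it. The holes' angle is NOT measured: from above, their line is turned from the mill's x axis by an unknown constant of -0.4 to +0.4 rad, then clockwise by this value. Find the holes by sight or feel.
- tiffin: Bystander, leave alone: stainless tiffin box, round, 120 across, 115 high with its bail handle. Origin: centre of its underside.
- canister_large: Bystander, leave alone: tin canister, round, 99 across, 128 high. Origin: centre of its underside.
- canister_small: Bystander, leave alone: tin canister, round, 67 across, 83 high, standing between the mill and the trivet. Origin: centre of its underside.
- mortar: Bystander, leave alone: white ceramic mortar, 110 across, 70 high. Origin: centre of its underside.
- pestle: Bystander, leave alone: white ceramic pestle lying down, 108 long, 30 thick. Origin: centre of its underside.
- hopper: Bystander, leave alone: the mill's white hopper, set down wide end down, 116 across, 65 high. Origin: centre of its underside.
- salt_jar: Bystander, leave alone: glass jar with wooden cap, 60 across, 80 high. Origin: centre of its underside.
There are look-alikes about, which are no part of the job. Of the things like the spanner, leave any that is brown or yellow; of the rest the smaller one is meant.

How it is judged:
On the way, in this order (a step that is already met when the one before it is completed fails the run):
1. both pins are in the ring's holes (more than 5.5 mm deep, spanner centred within 4 mm) before the ring has been turned (its joint still below 0.3) (z of each of pin_a, pin_b in the frame of mill below 0.0895 m and horizontal distance between spanner and mill below 0.004 m and value of joint ring below 0.3 rad), for 0.2 s.
2. with both pins in the holes the ring is turned clockwise up to its stop (joint above 0.86) (z of each of pin_a, pin_b in the frame of mill below 0.0895 m and horizontal distance between spanner and mill below 0.004 m and value of joint ring above 0.86 rad), for 0.1 s.
At the end, for the whole second after the job is handed in: Ring at its stop (joint above 0.85); spanner upright (within 0.08 rad) on the trivet, bar down on the ribs and both pins in a groove (origin 11 to 17 mm above the trivet's underside), within 60 mm of its centre along both its axes, released and at rest (value of joint ring above 0.85 rad and angle between spanner's own z axis and vertical below 0.08 rad and z of spanner in the frame of trivet between 0.011 and 0.017 m and x of spanner in the frame of trivet between -0.06 and 0.06 m and y of spanner in the frame of trivet between -0.06 and 0.06 m and linear speed of spanner below 0.02 m/s and angular speed of spanner below 0.2 rad/s); the robot touches nothing.
It fails at once if the spanner is pressed or twisted against the mill and its ring with more than 60 N (contact force between spanner and mill above 60 N).
It fails at once if the fingers or arm bump the mill with more than 25 N (contact force between any of the fingers, the arm and mill above 25 N).
It fails at once if a bystander is moved more than 25 mm (distance of any of tiffin, canister_large, canister_small, mortar, pestle, hopper, salt_jar from where it was at the start of the episode above 0.025 m).
It also fails if it takes over 72 s, if anything falls off the work surface, if the arm or the gripper's body presses on something with over 40 N, if the wrist force passes 120 N, or if a joint passes its speed limit or range.

## Robot

A 6-joint arm with a two-finger parallel gripper is mounted at the origin on the work surface. World frame = base frame: x ahead of the robot, y to its left, z up, the work surface at z = 0. Lengths are in m, angles in rad, forces in N, time in s.
With the tool pointing down it reaches from about 0.25 to 0.775 m from the base axis. Payload 4 kg.
Tool frame: the origin (TCP) lies at the very end of the fingers, on their centre line; the grasp point (between the pads) lies 19 mm behind it (grip_depth is the distance from the TCP to the grasp point, in m); z points along the fingers, y is the direction in which the jaws open and shut (so a half turn about z gives the same grasp; the last joint's range is limited). The gripper opens to 94 mm and grips with 3 to 60 N. Pads are 16 mm wide; open, the fingers measure 119 mm over their backs; the gripper's body (75 mm by 177 mm) begins 78 mm behind the grasp point.
Start: joints at [1.106, 0.087, 1.371, -0, 1.684, -0.103], TCP at [0.195, 0.514, 0.206] pointing down, gripper open.
Joint ranges: [-3.1, 3.1], [-0.76, 2.03], [0.27, 2.55], [-1.08, 4.22], [0.17, 2.65], [-2.57, 2.57]. Speed limits (rad/s): [2.79, 2.79, 3.14, 3.14, 3.14, 3.14].

## Interface

Orientations are given as a unit quaternion [x, y, z, w].
In Python, from bench import get_state, grab_frame, hand_in, grip_depth gives the robot as it stands.
- The arm moves only by the shell command python3 -m jog 'ROWS' [FORCE]. ROWS is JSON, a list of rows, each a list of 7 numbers: the shift along the tool's x, y, z in cm, then the turn, a rotation vector about the tool's x, y, z in degrees, then the finger opening in cm, from 0 to 9.4. A call has exactly 5 rows; each row is the pose to reach, as a shift and turn from the pose measured when the call began, along the tool's axes at that moment; what a row does not reach only later rows make up. A row lasts 1/8 s, in which the tool goes at most 62.5 mm and 10.7 degrees, less where a joint would pass 70% of its speed; a pose out of reach is approached as far as the arm can. A call with a gripper value outside its range is refused whole. The fingers move at their own pace and stop on an object; FORCE is the grip in N (left out, the last holds). Time passes only in rows, so rows that repeat a pose let the fingers close, or fill a call up. It gives the time, the measured TCP pose, the force and the opening at its end, in the units of the state.
- get_state(): the state, without advancing time (a new reading comes with each control period).
- grab_frame(name): name is "scene" or "top" or "wrist"; returns a dict with "img" (420x560x3 uint8, red, green, blue), "mtx" (3x3 intrinsics, pixels), "extrinsics" (4x4, takes a point from camera to world coordinates). Camera axes: x right, y down, z forward; pixel columns grow to the right and rows downward; lengths in m; the calibration is good to about 2 mm. A picture is of the moment at which its call begins. There is no depth.
- hand_in(): hands the job in, once; it reports no verdict.
The state is a dict: "time": time; "joint_pos": joint angles; "dq": joint speeds; "tau": joint torques, N m; "position": TCP position; "tcp_rot": TCP orientation; "ft_force": force on the tool from outside, world axes, zero at the start; "torque": the same for the moment, N m; "grip_width": finger opening in m.
Only numpy, scipy, OpenCV 4.12 (cv2) and the standard library are available. Lean on these libraries where they do the work, as an engineer would, in place of code of your own. Each camera call takes 0.05 s, during which the arm holds its last target.

## Working session

There is one attempt and no reset: what is moved stays moved. The work goes in short steps, Python scripts to look and compute and a shell command to move; the robot and the scene stay as the last step left them, time stands still between calls to the robot, and variables do not carry over. Pictures are saved under pics/ and viewed, and the job is handed in when it is done.

```bash
mkdir -p pics; ls; python3 - <<'E'
from bench import *
import cv2
print(get_state(), grip_depth)
for n in("scene","top","wrist"):
    f=grab_frame(n); cv2.imwrite(f"pics/{n}0.png",f["img"][:,:,::-1]); print(n,f["mtx"].tolist(),f["extrinsics"].round(4).tolist())
E
```

```text
pics
{'time': 0.0, 'joint_pos': array([ 1.10590480e+00,  8.79653124e-02,  1.37221996e+00, -1.18408491e-05,
        1.68357583e+00, -1.03120967e-01]), 'dq': array([ 9.09939221e-04,  6.31543072e-05,  7.46695237e-04, -8.71620447e-04,
        1.21421604e-03, -1.12031664e-05]), 'tau': array([-5.72494355e-04, -3.40186393e+01, -3.02427542e+01,  7.18472991e-02,
        3.32072668e-02, -1.60323107e-04]), 'position': array([0.19444162, 0.51391516, 0.20431593]), 'tcp_rot': array([ 1.79901022e-01,  9.83684119e-01, -1.04243878e-03, -2.98155551e-04]), 'ft_force': array([-0.43227014,  0.11494733,  0.1502661 ]), 'torque': array([-0.03855447, -0.02721522, -0.00609587]), 'grip_width': 0.09411511395055638} 0.0188
scene [[497.954048950575, 0.0, 282.3095551950851], [0.0, 497.954048950575, 204.3535061107392], [0.0, 0.0, 1.0]] [[0.3719, 0.7469, -0.5512, 1.2281], [0.9282, -0.3055, 0.2124, -0.2448], [-0.0097, -0.5907, -0.8069, 1.0827], [0.0, 0.0, 0.0, 1.0]]
top [[469.9776527713872, 0.0, 279.6972552978951], [0.0, 469.9776527713872, 221.20246436325272], [0.0, 0.0, 1.0]] [[0.0221, -0.9923, 0.1217, 0.4], [-0.9997, -0.023, -0.0056, 0.0219], [0.0084, -0.1215, -0.9926, 1.1752], [0.0, 0.0, 0.0, 1.0]]
wrist [[367.87709163308256, 0.0, 280.07428891352555], [0.0, 367.87709163308256, 203.68801848511004], [0.0, 0.0, 1.0]] [[0.3543, 0.8982, 0.2603, 0.1181], [0.9351, -0.3395, -0.1016, 0.5419], [-0.0029, 0.2794, -0.9602, 0.384], [0.0, 0.0, 0.0, 1.0]]
```

View pics/scene0.png

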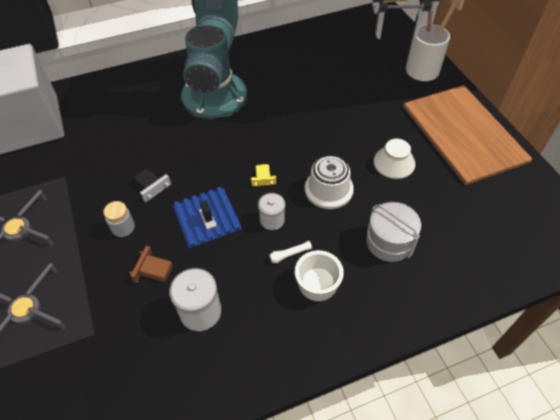

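View pics/top0.png

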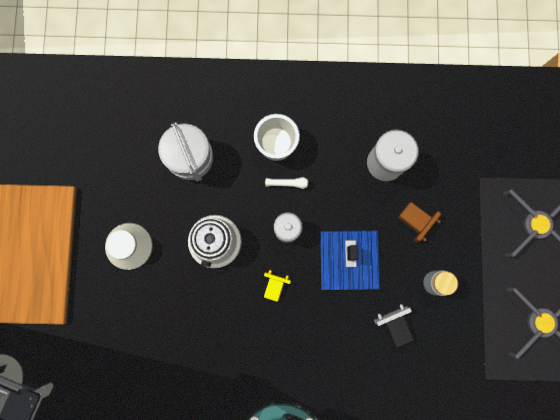

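View pics/wrist0.png

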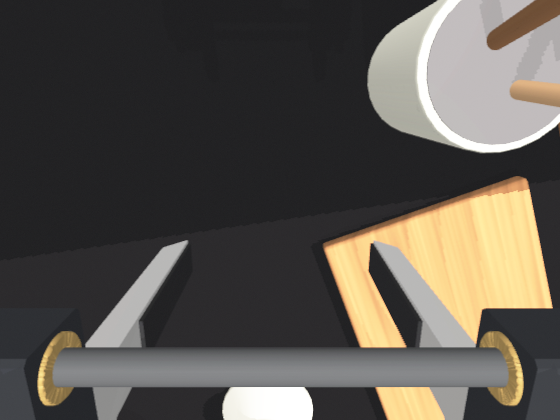

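```bash
python3 - <<'E'
import cv2,numpy as np
t=cv2.imread("pics/top0.png"); s=cv2.imread("pics/scene0.png")
a=cv2.resize(t[220:300,310:420],None,fx=5,fy=5,interpolation=cv2.INTER_CUBIC)
b=cv2.resize(t[205:275,180:250],None,fx=8,fy=8,interpolation=cv2.INTER_CUBIC)
c=cv2.resize(s[170:250,130:250],None,fx=5,fy=5,interpolation=cv2.INTER_CUBIC)
for n,i in zip("abc",(a,b,c)): cv2.imwrite(f"pics/crop_{n}.png",i)
E
```

```text
(no output)
```

View pics/crop_a.png

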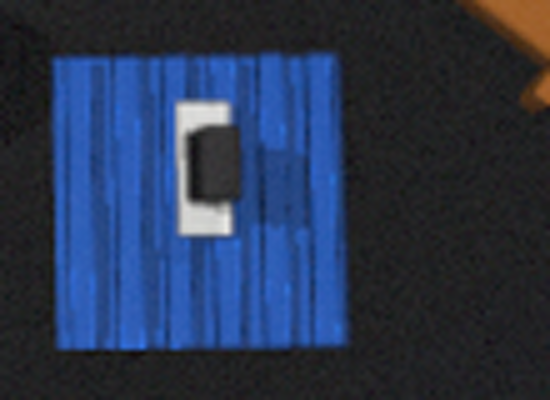

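View pics/crop_b.png

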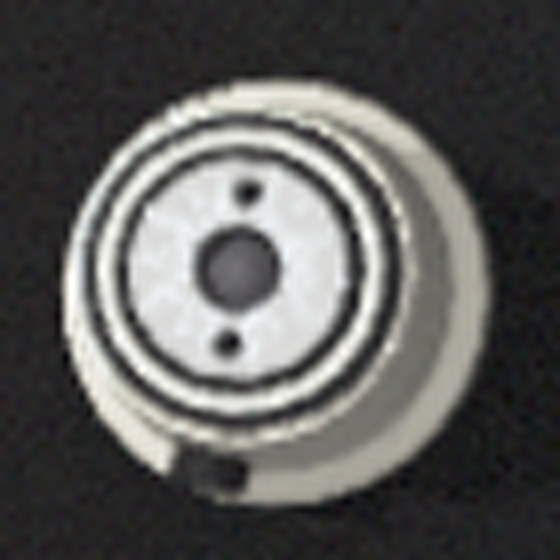

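View pics/crop_c.png

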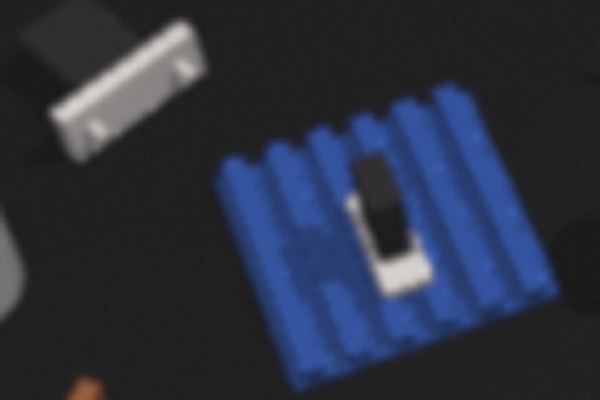

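```bash
cat > h.py <<'E'
import numpy as np, cv2
from bench import *
from scipy.spatial.transform import Rotation as R
def bp(f,uv,z):
    uv=np.atleast_2d(uv).astype(float); K=f["mtx"];E=f["extrinsics"]
    d=np.c_[uv,np.ones(len(uv))]@np.linalg.inv(K).T@E[:3,:3].T
    o=E[:3,3]; t=(z-o[2])/d[:,2]; return o+t[:,None]*d
def proj(f,P):
    P=np.atleast_2d(P);E=f["extrinsics"];c=(P-E[:3,3])@E[:3,:3]; q=c@f["mtx"].T; return q[:,:2]/q[:,2:]
def cr(p,s,x0,y0): return (np.array(p,float)+.5)/s-.5+[x0,y0]
def tool(p):
    "world displacement of p from TCP in tool axes, cm"
    s=get_state(); return R.from_quat(s["tcp_rot"]).inv().apply(np.array(p)-s["position"])*100
E
python3 - <<'E'
from h import *
f=grab_frame("top")
bar=bp(f,cr([(177,100),(230,101),(232,236),(178,236)],5,310,220),.022); print("bar",bar.round(4),bar.mean(0), "size",np.linalg.norm(bar[0]-bar[3]),np.linalg.norm(bar[0]-bar[1]))
gt=bp(f,cr([(207,126),(240,125),(240,205),(209,204)],5,310,220),.072); print("griptop",gt.mean(0),gt.round(4))
tr=bp(f,cr([(53,57),(337,53),(348,347),(57,350)],5,310,220),.014); print("triv",tr.round(4),tr.mean(0))
for a,b in((0,3),(1,2)):
    d=tr[a]-tr[b]; print(np.arctan2(d[1],d[0]),np.linalg.norm(d))
d=bar[0]-bar[3]; print("bar ang",np.arctan2(d[1],d[0])); d=bar[1]-bar[2]; print(np.arctan2(d[1],d[0]))
h=bp(f,cr([(248,192),(228,344)],8,180,205),.095); print("holes",h,h.mean(0),np.linalg.norm(h[0]-h[1]),np.arctan2(*(h[0]-h[1])[[1,0]]))
c=bp(f,cr([(119,266),(357,266),(238,150),(238,384)],8,180,205),.095); print("ring",c.round(4))
k=bp(f,cr([(210,472)],8,180,205),.06); print("knob",k)
E
```

```text
bar [[ 0.4995 -0.1464  0.022 ]
 [ 0.4996 -0.1726  0.022 ]
 [ 0.4333 -0.1737  0.022 ]
 [ 0.4328 -0.1473  0.022 ]] [ 0.46628002 -0.16000835  0.022     ] size 0.06670919537441755 0.02614046411164946
griptop [ 0.46506937 -0.16140383  0.072     ] [[ 0.4832 -0.1533  0.072 ]
 [ 0.484  -0.1689  0.072 ]
 [ 0.4465 -0.169   0.072 ]
 [ 0.4466 -0.1544  0.072 ]]
triv [[ 0.5202 -0.0858  0.014 ]
 [ 0.5254 -0.2272  0.014 ]
 [ 0.3807 -0.2321  0.014 ]
 [ 0.3761 -0.0895  0.014 ]] [ 0.45058877 -0.15864333  0.014     ]
0.025245432704646582 0.1441235516164928
0.03421838141534223 0.14482487967529176
bar ang 0.01256828091665038
0.01727501329538844
holes [[0.51162379 0.17496258 0.095     ]
 [0.46763814 0.17894216 0.095     ]] [0.48963096 0.17695237 0.095     ] 0.044165309090513125 -0.090228800135097
ring [[0.4894 0.2112 0.095 ]
 [0.4909 0.1428 0.095 ]
 [0.5238 0.1783 0.095 ]
 [0.4562 0.1756 0.095 ]]
knob [[0.43192795 0.1878007  0.06      ]]
```

```bash
python3 - <<'E'
from h import *
print(tool([.4655,-.161,.16]))
E
```

```text
[-49.238945   -53.54078429   4.5389567 ]
```

```bash
python3 -m jog '[[-3.9,-4.3,0,0,0,-2,9.4],[-7.8,-8.6,0,0,0,-4,8],[-11.7,-12.9,0,0,0,-6,6],[-15.6,-17.2,0,0,0,-8,6],[-19.5,-21.5,0,0,0,-10,6]]' 60; python3 - <<'E'
from h import *
print(tool([.4655,-.161,.16]),R.from_quat(get_state()["tcp_rot"]).as_matrix().round(3))
E
```

```text
time: 0.82
position: [0.301, 0.2423, 0.2049]
tcp_rot: [0.093, 0.996, -0.001, 0.0]
ft_force: [0.2, -0.6, -0.6]
grip_width: 0.0607
[-23.59835448 -36.59997188   4.54009424] [[-0.983  0.184  0.   ]
 [ 0.184  0.983 -0.001]
 [-0.    -0.001 -1.   ]]
```

```bash
python3 -m jog '[[-2.4,-3.7,0,0,0,-2,6],[-4.8,-7.3,0,0,0,-4,6],[-7.2,-11,0,0,0,-6,6],[-9.6,-14.6,0,0,0,-8,6],[-12,-18.5,0,0,0,-10,6]]'; python3 - <<'E'
from h import *
print(tool([.4655,-.161,.16]),R.from_quat(get_state()["tcp_rot"]).as_matrix().round(3))
E
```

```text
time: 1.45
position: [0.3851, 0.037, 0.2052]
tcp_rot: [0.005, 1.0, -0.0, 0.0]
ft_force: [-0.1, -0.3, 0.2]
grip_width: 0.06
[ -8.22568999 -19.71615351   4.5373992 ] [[-1.     0.01   0.   ]
 [ 0.01   1.    -0.001]
 [-0.001 -0.001 -1.   ]]
```

```bash
python3 -m jog '[[-1.7,-4.2,0,0,0,-0.7,6],[-3.5,-8.4,0,0,0,-1.7,6],[-5.2,-12.6,1,0,0,-1.7,6],[-7,-16.8,2,0,0,-1.7,6],[-8.2,-19.7,3,0,0,-1.7,6]]'; python3 - <<'E'
from h import *
print(tool([.4655,-.161,.036]),R.from_quat(get_state()["tcp_rot"]).as_matrix().round(3))
for n in("wrist","top"):
    f=grab_frame(n); cv2.imwrite(f"pics/{n}1.png",f["img"][:,:,::-1])
f=grab_frame("wrist");print(proj(f,[[.466,-.16,.072]]))
E
```

```text
time: 2.08
position: [0.4655, -0.1627, 0.1746]
tcp_rot: [-0.009, 1.0, -0.0, -0.0]
ft_force: [0.6, 0.5, 0.1]
grip_width: 0.06
[-5.36577574e-03  1.77404243e-01  1.38642750e+01] [[-1.    -0.019 -0.   ]
 [-0.019  1.    -0.001]
 [ 0.    -0.001 -1.   ]]
[[285.53053618 205.80155121]]
```

View pics/wrist1.png

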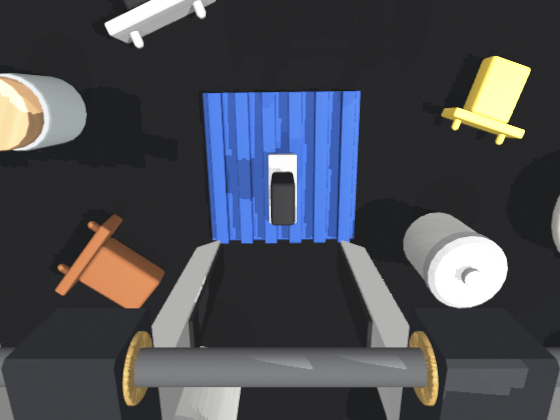

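```bash
python3 - <<'E'
from h import *
f=grab_frame("wrist")
i=f["img"][:,:,::-1]; cv2.imwrite("pics/w1c.png",cv2.resize(i[140:240,230:340],None,fx=6,fy=6,interpolation=cv2.INTER_CUBIC))
E
```

```text
(no output)
```

View pics/w1c.png

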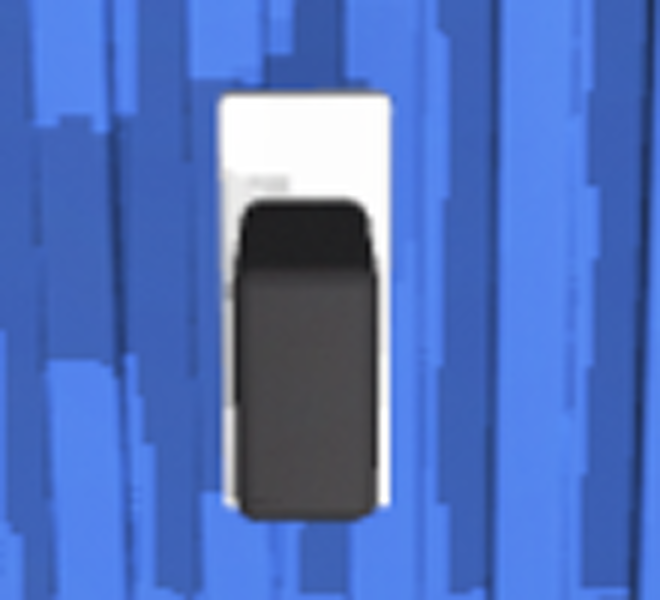

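```bash
python3 - <<'E'
from h import *
f=grab_frame("wrist")
print(bp(f,cr([(306,395),(236,395),(376,395),(306,270),(306,520)],6,230,140),.072).round(4))
b=bp(f,cr([(220,92),(390,92),(222,508),(390,508)],6,230,140),.022);print(b.round(4),b.mean(0))
print(tool([.466,-.1605,.036]))
E
```

```text
[[ 0.4665 -0.1616  0.072 ]
 [ 0.4666 -0.1709  0.072 ]
 [ 0.4663 -0.1523  0.072 ]
 [ 0.4493 -0.1619  0.072 ]
 [ 0.4841 -0.1613  0.072 ]]
[[ 0.4337 -0.1752  0.022 ]
 [ 0.4332 -0.1495  0.022 ]
 [ 0.5002 -0.1743  0.022 ]
 [ 0.4997 -0.1475  0.022 ]] [ 0.46673102 -0.16164449  0.022     ]
[-0.09831491 -0.03520671 13.94764259]
```

```bash
python3 -m jog '[[-0.1,-0.1,3,0,0,0,5],[-0.1,-0.1,6,0,0,0,5],[-0.1,-0.1,9,0,0,0,5],[-0.1,-0.1,12,0,0,0,5],[-0.1,-0.1,13.9,0,0,0,5]]'; python3 -m jog '[[0,0,0,0,0,0,5],[0,0,0,0,0,0,3],[0,0,0,0,0,0,1.8],[0,0,0,0,0,0,1.6],[0,0,0,0,0,0,1.6]]' 60; python3 - <<'E'
from h import *
f=grab_frame("wrist"); cv2.imwrite("pics/wrist2.png",f["img"][:,:,::-1])
s=get_state();print(s)
E
```

```text
time: 2.95
position: [0.4655, -0.1594, 0.0358]
tcp_rot: [-0.011, 1.0, 0.0, -0.0]
ft_force: [-1.1, -0.2, 0.0]
grip_width: 0.0501
time: 3.58
position: [0.4661, -0.1598, 0.0367]
tcp_rot: [-0.011, 1.0, -0.0, 0.001]
ft_force: [-0.6, -0.7, 2.1]
grip_width: 0.0197
{'time': 3.625, 'joint_pos': array([-4.45639017e-01,  5.78617302e-02,  1.74610747e+00,  5.96412180e-05,
        1.33620656e+00, -2.03845784e+00]), 'dq': array([-1.02001374e-03,  7.74982966e-04, -4.93834748e-05,  3.23910561e-04,
        8.85607284e-04,  1.44670643e-03]), 'tau': array([ 3.01819760e-01, -2.85532504e+01, -2.61252809e+01,  1.15010391e-01,
        3.44060361e-02,  1.43670273e-02]), 'position': array([ 0.46607   , -0.15988727,  0.03675244]), 'tcp_rot': array([-1.10041112e-02,  9.99939202e-01, -2.86349518e-04,  6.48647582e-04]), 'ft_force': array([-0.12955483, -0.23264076,  2.51766202]), 'torque': array([-0.01371219,  0.03412078, -0.02800123]), 'grip_width': 0.019408577701151362}
```

View pics/wrist2.png

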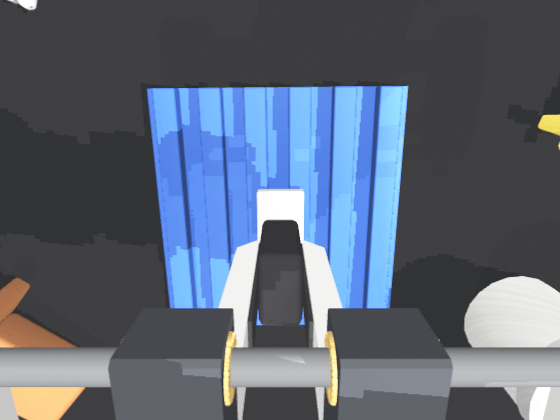

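```bash
python3 -m jog '[[0,0,-1,0,0,0,1.6],[0,0,-3,0,0,0,1.6],[0,0,-6,0,0,0,1.6],[0,0,-9,0,0,0,1.6],[0,0,-12.5,0,0,0,1.6]]';  python3 - <<'E'
from h import *
f=grab_frame("wrist"); cv2.imwrite("pics/wrist3.png",f["img"][:,:,::-1])
print(tool([.4895,.177,.15]),get_state()["ft_force"])
E
```

```text
time: 4.25
position: [0.4651, -0.1594, 0.1621]
tcp_rot: [-0.011, 1.0, 0.0, -0.0]
ft_force: [0.5, -0.2, -2.3]
grip_width: 0.0196
[-2.89312346 33.72109351  1.69688817] [ 1.25244683 -0.67397231  1.17654725]
```

View pics/wrist3.png

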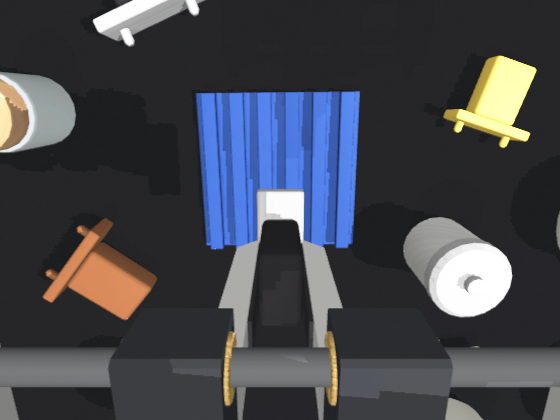

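```bash
python3 -m jog '[[-0.3,3,0,0,0,0,1.6],[-0.6,7,0,0,0,1,1.6],[-1,11,0,0,0,2,1.6],[-1.4,15.5,0,0,0,3,1.6],[-1.7,20,0,0,0,4,1.6]]'; python3 - <<'E'
from h import *
print(tool([.4895,.177,.15]),R.from_quat(get_state()["tcp_rot"]).as_rotvec())
E
```

```text
time: 4.92
position: [0.4799, 0.041, 0.1665]
tcp_rot: [0.024, 1.0, -0.002, 0.004]
ft_force: [0.8, 0.3, -1.6]
grip_width: 0.0199
[-0.27988734 13.63194009  1.60533975] [ 0.07639493  3.13317875 -0.00544873]
```

```bash
python3 -m jog '[[-0.1,4,0,0,0,0.5,1.6],[-0.2,8,0,0,0,1.5,1.6],[-0.2,11.5,0,0,0,2.4,1.6],[-0.3,13.6,0,0,0,2.4,1.6],[-0.3,13.6,0,0,0,2.4,1.6]]'; python3 - <<'E'
from h import *
s=get_state();M=R.from_quat(s["tcp_rot"]).as_matrix()
print(M.round(4),s["position"],"bar ang",np.arctan2(-M[1,0],-M[0,0]))
f=grab_frame("wrist"); cv2.imwrite("pics/wrist4.png",f["img"][:,:,::-1])
f=grab_frame("top"); cv2.imwrite("pics/top4.png",cv2.resize(f["img"][190:280,165:265,::-1],None,fx=6,fy=6,interpolation=cv2.INTER_CUBIC))
f=grab_frame("scene"); cv2.imwrite("pics/scene4.png",cv2.resize(f["img"][120:220,270:390,::-1],None,fx=5,fy=5,interpolation=cv2.INTER_CUBIC))
E
```

```text
time: 5.55
position: [0.4889, 0.1777, 0.1649]
tcp_rot: [0.044, 0.999, -0.002, 0.003]
ft_force: [-0.3, 0.1, -1.8]
grip_width: 0.0198
[[-0.9961  0.088   0.0055]
 [ 0.088   0.9961 -0.0041]
 [-0.0058 -0.0036 -1.    ]] [0.48892345 0.17774607 0.16493331] bar ang -0.08808417757456614
```

View pics/wrist4.png

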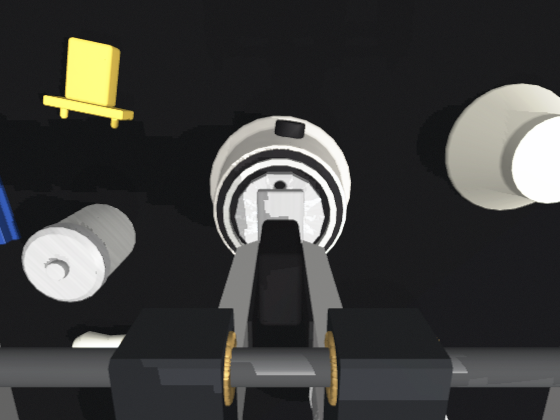

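View pics/top4.png

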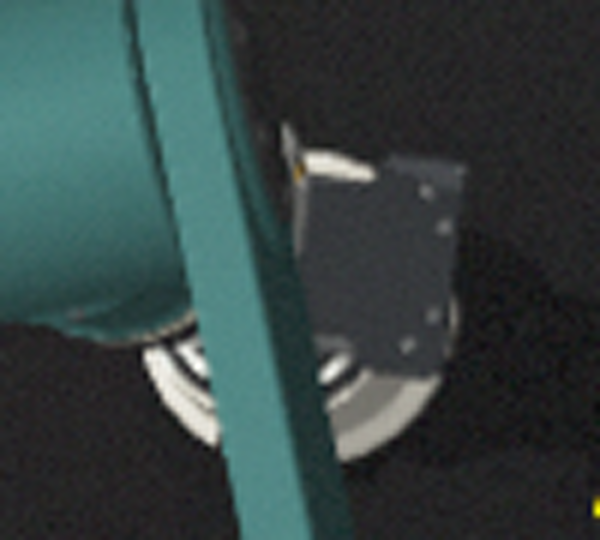

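View pics/scene4.png

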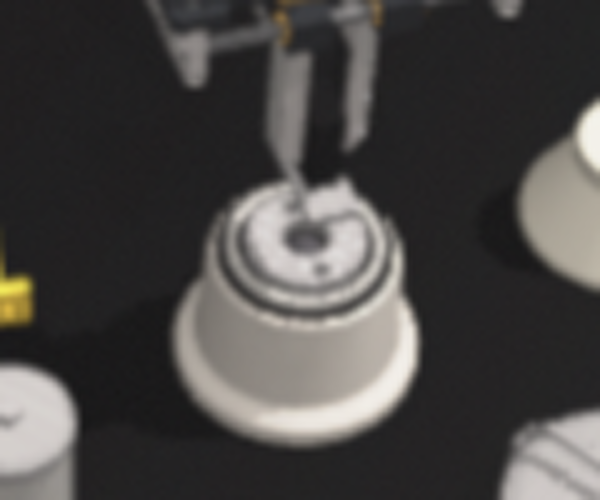

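```bash
python3 - <<'E'
from h import *
f=grab_frame("wrist")
np.save("w4.npy",{k:np.array(v) for k,v in f.items()},allow_pickle=True)
i=f["img"][:,:,::-1]; cv2.imwrite("pics/w4c.png",cv2.resize(i[140:240,215:345],None,fx=6,fy=6,interpolation=cv2.INTER_CUBIC))
E
```

```text
(no output)
```

View pics/w4c.png

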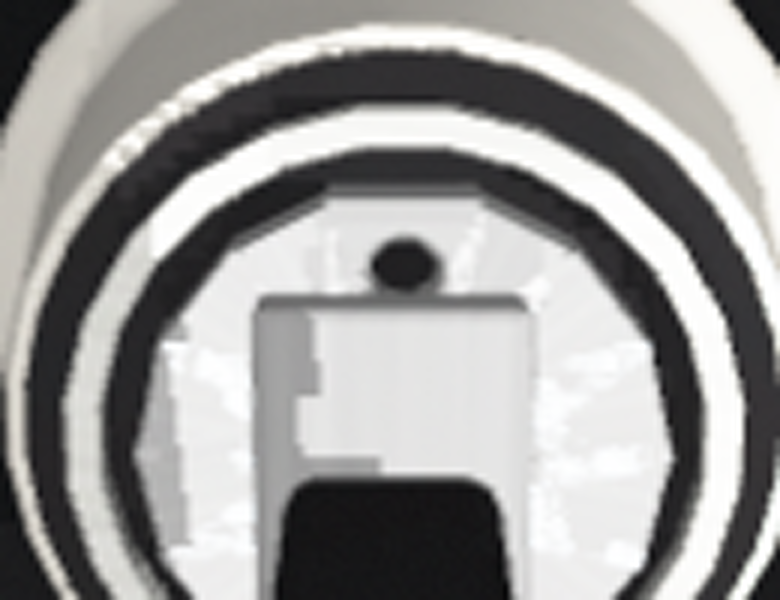

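```bash
python3 - <<'E'
from h import *
f=np.load("w4.npy",allow_pickle=True).item()
s=get_state();p=s["position"];print(p)
h=bp(f,cr([(405,266)],6,215,140),.095)[0];print("near hole",h)
c=bp(f,cr([(65,458),(745,458)],6,215,140),.091);print("collar",c.mean(0),c)
c=bp(f,cr([(133,458),(672,458)],6,215,140),.095);print("ring",c.mean(0),np.ptp(c,0))
zb=p[2]-.0227+.008
b=bp(f,cr([(255,303),(530,303),(255,440),(535,440)],6,215,140),zb);print("bar",b.round(4))
M=R.from_quat(s["tcp_rot"])
for q in b: print(M.inv().apply(q-p).round(4))
print("hole from TCP, tool",M.inv().apply(h-p)*1000)
for t in(.0,.002,-.002):print(proj(f,p+M.apply([.033+t,0,.0147])))
E
```

```text
[0.48941988 0.1757798  0.16570878]
near hole [0.46647397 0.17759105 0.095     ]
collar [0.49120426 0.17532431 0.091     ] [[0.4875035  0.13433431 0.091     ]
 [0.49490502 0.2163143  0.091     ]]
ring [0.48984447 0.1751595  0.095     ] [5.77428947e-03 6.39566212e-02 2.77555756e-17]
bar [[0.4552 0.165  0.151 ]
 [0.4575 0.1897 0.151 ]
 [0.4682 0.1635 0.151 ]
 [0.4705 0.1892 0.151 ]]
[ 0.0331 -0.0139  0.0145]
[0.0332 0.011  0.0144]
[ 0.0201 -0.0141  0.0146]
[0.0201 0.0117 0.0145]
hole from TCP, tool [ 2.35204040e+01 -4.45875767e-02  7.05430086e+01]
[[282.59519255 190.26816535]]
[[282.60249921 186.68784542]]
[[282.58792655 193.82856151]]
```

```bash
python3 - <<'E'
from h import *
P=[];A=[];E=[]
for k in range(10):
    f=grab_frame("wrist");s=get_state();P.append(s["position"]);M=R.from_quat(s["tcp_rot"]).as_matrix();A.append(np.arctan2(-M[1,0],-M[0,0]));E.append(f["extrinsics"][:3,3])
P=np.array(P);print(P.round(4),P.mean(0),P.std(0),np.mean(A),np.std(E,0))
print(tool([.489,.177,.13])-tool(P.mean(0)))
E
```

```text
[[0.4895 0.1757 0.1659]
 [0.4896 0.1758 0.166 ]
 [0.4896 0.1759 0.1661]
 [0.4897 0.176  0.1661]
 [0.4897 0.1762 0.1661]
 [0.4897 0.1763 0.1662]
 [0.4897 0.1764 0.1662]
 [0.4896 0.1765 0.1661]
 [0.4896 0.1766 0.1661]
 [0.4896 0.1766 0.1661]] [0.48961683 0.17619091 0.16609699] [4.77096982e-05 3.00542116e-04 9.06972241e-05] -0.09147502643191832 [2.67088566e-05 2.27247518e-04 1.21529421e-04]
[0.09681206 0.08561941 3.60881946]
```

```bash
python3 -m jog '[[0.06,0.04,0.7,0,0,0,1.6],[0.06,0.04,1.5,0,0,0,1.6],[0.06,0.04,2.3,0,0,0,1.6],[0.06,0.04,3,0,0,0,1.6],[0.06,0.04,3.3,0,0,0,1.6]]'; python3 -m jog '[[0,0,0,0,0,0,1.6],[0,0,0,0,0,0,1.6],[0,0,0,0,0,0,1.6],[0,0,0,0,0,0,1.6],[0,0,0,0,0,0,1.6]]';  python3 - <<'E'
from h import *
f=grab_frame("wrist");i=f["img"][:,:,::-1]; cv2.imwrite("pics/w5c.png",cv2.resize(i[140:240,215:345],None,fx=6,fy=6,interpolation=cv2.INTER_CUBIC))
f=grab_frame("scene"); cv2.imwrite("pics/scene5.png",cv2.resize(f["img"][140:200,300:360,::-1],None,fx=10,fy=10,interpolation=cv2.INTER_CUBIC))
s=get_state();print(s["position"],s["ft_force"])
E
```

```text
time: 6.88
position: [0.4889, 0.1769, 0.1322]
tcp_rot: [0.045, 0.999, -0.002, 0.003]
ft_force: [-0.1, 0.4, -2.1]
grip_width: 0.0194
time: 7.5
position: [0.489, 0.1769, 0.1323]
tcp_rot: [0.045, 0.999, -0.002, 0.003]
ft_force: [-0.4, 0.2, -2.3]
grip_width: 0.0199
[0.4889352  0.17687325 0.1322483 ] [ 0.85738329  0.45469901 -1.97941097]
```

View pics/w5c.png

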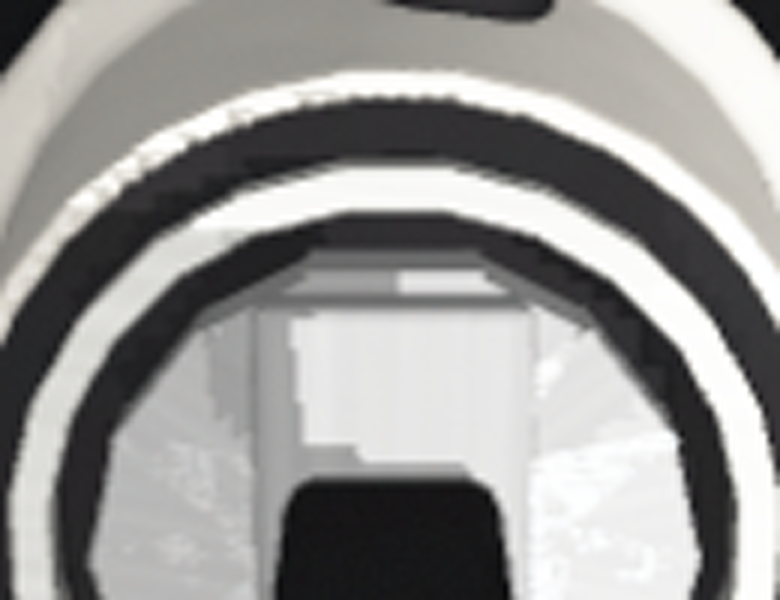

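View pics/scene5.png

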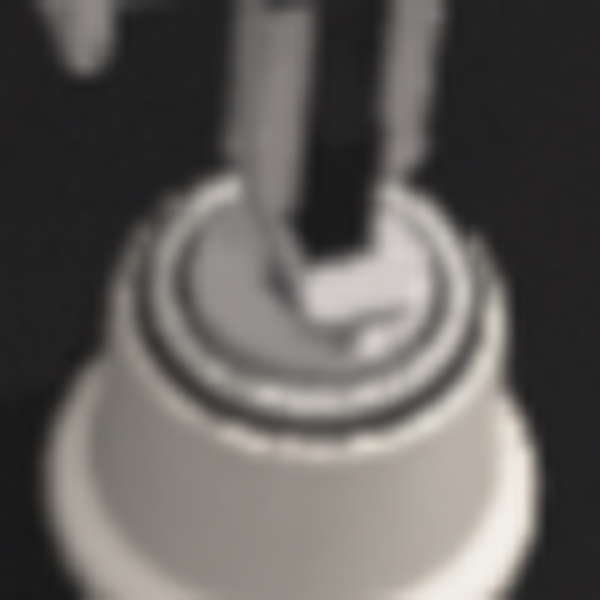

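```bash
python3 -m jog '[[0,0,0.2,0,0,0,1.6],[0,0,0.4,0,0,0,1.6],[0,0,0.6,0,0,0,1.6],[0,0,0.75,0,0,0,1.6],[0,0,0.8,0,0,0,1.6]]'
```

```text
time: 8.22
position: [0.4889, 0.1768, 0.1241]
tcp_rot: [0.045, 0.999, -0.002, 0.003]
ft_force: [-0.0, 0.2, -1.9]
grip_width: 0.0199
```

```bash
python3 -m jog '[[0,0,0.1,0,0,0,1.6],[0,0,0.2,0,0,0,1.6],[0,0,0.3,0,0,0,1.6],[0,0,0.35,0,0,0,1.6],[0,0,0.35,0,0,0,1.6]]'
```

```text
time: 8.85
position: [0.4889, 0.1768, 0.1205]
tcp_rot: [0.045, 0.999, -0.002, 0.003]
ft_force: [0.0, 0.3, -1.7]
grip_width: 0.0198
```

```bash
python3 -m jog '[[0,0,0.1,0,0,0,1.6],[0,0,0.2,0,0,0,1.6],[0,0,0.25,0,0,0,1.6],[0,0,0.3,0,0,0,1.6],[0,0,0.3,0,0,0,1.6]]'; python3 - <<'E'
from h import *
f=grab_frame("wrist");i=f["img"][:,:,::-1]; cv2.imwrite("pics/w6c.png",cv2.resize(i[140:240,215:345],None,fx=6,fy=6,interpolation=cv2.INTER_CUBIC))
f=grab_frame("scene"); cv2.imwrite("pics/scene6.png",cv2.resize(f["img"][140:200,300:360,::-1],None,fx=10,fy=10,interpolation=cv2.INTER_CUBIC))
s=get_state();print(s["position"],s["ft_force"],s["torque"])
E
```

```text
time: 9.48
position: [0.4889, 0.1768, 0.1178]
tcp_rot: [0.045, 0.999, -0.002, 0.003]
ft_force: [-0.8, -0.4, -0.8]
grip_width: 0.0195
[0.48888445 0.17676196 0.11781048] [-1.95292635 -0.00478945  0.87573134] [-0.02060178  0.26824913  0.01282212]
```

View pics/w6c.png

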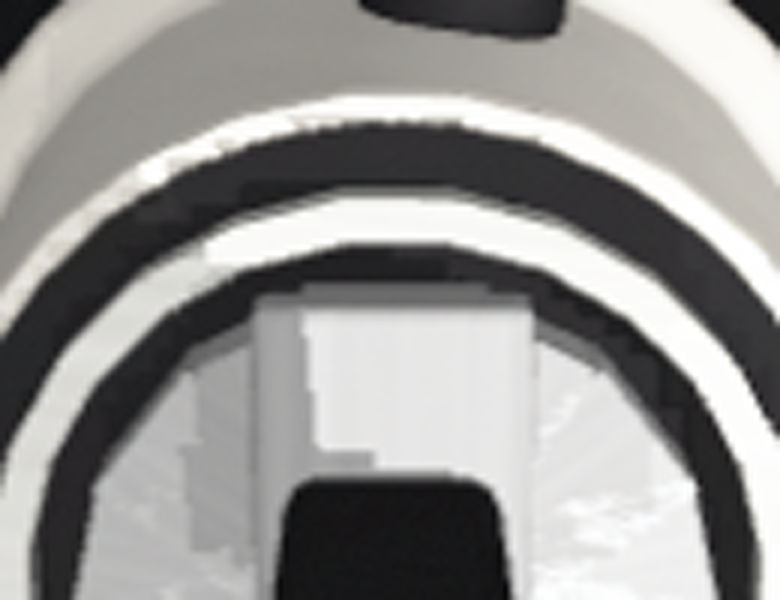

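View pics/scene6.png

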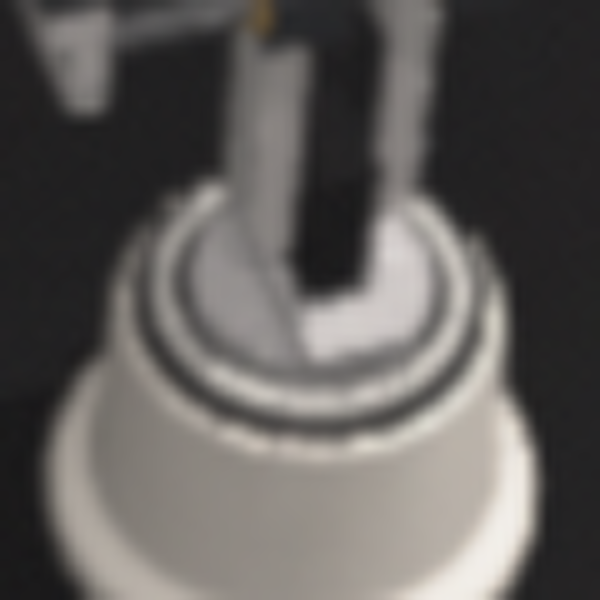

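```bash
cat > q.py <<'E'
from h import *
s=get_state();M=R.from_quat(s["tcp_rot"]).as_matrix();print("ang deg",np.degrees(np.arctan2(-M[1,0],-M[0,0])).round(2),"pos",s["position"].round(4),"F",s["ft_force"].round(1),"T",s["torque"].round(3),"tau6",s["tau"][5].round(3),"w",s["grip_width"])
E
python3 q.py
python3 -m jog '[[0,0,0,0,0,2,1.6],[0,0,0,0,0,4,1.6],[0,0,0,0,0,6,1.6],[0,0,0,0,0,8,1.6],[0,0,0,0,0,10,1.6]]'; python3 q.py
```

```text
ang deg -5.2 pos [0.4889 0.1768 0.1178] F [-2.  -0.   0.9] T [-0.021  0.268  0.013] tau6 0.015 w 0.01978633795925461
time: 10.2
position: [0.4891, 0.1771, 0.1179]
tcp_rot: [0.133, 0.991, -0.001, 0.004]
ft_force: [-0.0, 2.0, -1.2]
grip_width: 0.0199
ang deg -15.32 pos [0.4891 0.1771 0.1179] F [-0.   2.  -1.2] T [ 0.272 -0.099  0.343] tau6 0.062 w 0.019938689592420625
```

```bash

python3 -m jog '[[0,0,0,0,0,2,1.6],[0,0,0,0,0,4,1.6],[0,0,0,0,0,6,1.6],[0,0,0,0,0,8,1.6],[0,0,0,0,0,10,1.6]]'; python3 q.py
python3 -m jog '[[0,0,0,0,0,2,1.6],[0,0,0,0,0,4,1.6],[0,0,0,0,0,6,1.6],[0,0,0,0,0,8,1.6],[0,0,0,0,0,10,1.6]]'; python3 q.py
```

```text
time: 10.82
position: [0.4892, 0.1772, 0.1179]
tcp_rot: [0.22, 0.975, -0.001, 0.004]
ft_force: [-0.3, 0.7, -1.0]
grip_width: 0.0198
ang deg -25.45 pos [0.4892 0.1772 0.1179] F [-0.3  0.7 -1. ] T [ 0.203 -0.1    0.291] tau6 0.063 w 0.019783152021036105
time: 11.45
position: [0.4892, 0.1772, 0.1179]
tcp_rot: [0.306, 0.952, -0.0, 0.004]
ft_force: [0.6, 1.1, -0.8]
grip_width: 0.0199
ang deg -35.58 pos [0.4892 0.1772 0.1179] F [ 0.6  1.1 -0.8] T [ 0.279 -0.13   0.291] tau6 0.063 w 0.019862934303802073
```

```bash

python3 -m jog '[[0,0,0,0,0,1.2,1.6],[0,0,0,0,0,2.4,1.6],[0,0,0,0,0,3.6,1.6],[0,0,0,0,0,4.8,1.6],[0,0,0,0,0,6,1.6]]'; python3 q.py
python3 -m jog '[[0,0,0,0,0,0.6,1.6],[0,0,0,0,0,1.2,1.6],[0,0,0,0,0,1.8,1.6],[0,0,0,0,0,2.4,1.6],[0,0,0,0,0,3,1.6]]'; python3 q.py
```

```text
time: 12.08
position: [0.4892, 0.1773, 0.1178]
tcp_rot: [0.356, 0.935, -0.0, 0.004]
ft_force: [-0.0, 0.8, -2.0]
grip_width: 0.0196
ang deg -41.66 pos [0.4892 0.1773 0.1178] F [-0.   0.8 -2. ] T [ 0.292 -0.164  0.226] tau6 0.139 w 0.019625405471528853
time: 12.7
position: [0.4893, 0.1773, 0.1179]
tcp_rot: [0.38, 0.925, 0.0, 0.004]
ft_force: [1.1, 2.0, -1.8]
grip_width: 0.0197
ang deg -44.7 pos [0.4893 0.1773 0.1179] F [ 1.1  2.  -1.8] T [ 0.375 -0.229  0.24 ] tau6 0.195 w 0.019675039877918462
```

```bash
for k in 1; do
python3 -m jog '[[0,0,0,0,0,0.4,1.6],[0,0,0,0,0,0.8,1.6],[0,0,0,0,0,1.2,1.6],[0,0,0,0,0,1.6,1.6],[0,0,0,0,0,2,1.6]]'>/dev/null; python3 q.py
done; python3 - <<'E'
from h import *
f=grab_frame("wrist");i=f["img"][:,:,::-1]; cv2.imwrite("pics/w7c.png",cv2.resize(i[140:240,215:345],None,fx=6,fy=6,interpolation=cv2.INTER_CUBIC))
E
```

```text
ang deg -46.72 pos [0.4893 0.1773 0.1179] F [ 1.3  2.  -1.9] T [ 0.374 -0.226  0.294] tau6 0.214 w 0.0199772117077641
```

View pics/w7c.png

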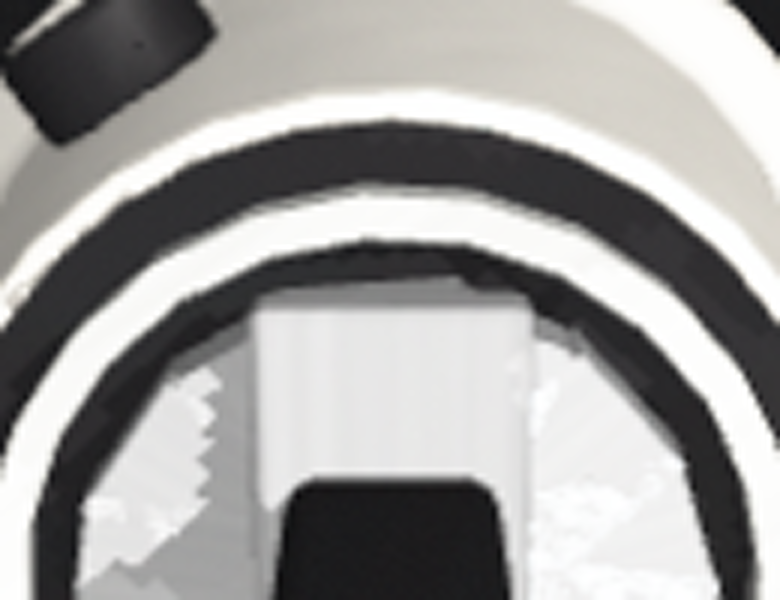

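```bash

python3 -m jog '[[0,0,0,0,0,0.4,1.6],[0,0,0,0,0,0.8,1.6],[0,0,0,0,0,1.2,1.6],[0,0,0,0,0,1.6,1.6],[0,0,0,0,0,2,1.6]]'>/dev/null; python3 q.py; 
python3 -m jog '[[0,0,0,0,0,0.4,1.6],[0,0,0,0,0,0.8,1.6],[0,0,0,0,0,1.2,1.6],[0,0,0,0,0,1.2,1.6],[0,0,0,0,0,1.2,1.6]]'>/dev/null; python3 q.py
```

```text
ang deg -48.76 pos [0.4893 0.1773 0.1179] F [ 1.3  2.  -2.3] T [ 0.367 -0.223  0.318] tau6 0.214 w 0.019731329123267524
ang deg -49.96 pos [0.4893 0.1773 0.1178] F [ 0.7  1.4 -3.1] T [ 0.342 -0.253  0.259] tau6 0.233 w 0.01965651164824958
```

```bash

python3 -m jog '[[0,0,0,0,0,0.3,1.6],[0,0,0,0,0,0.6,1.6],[0,0,0,0,0,0.9,1.6],[0,0,0,0,0,1.2,1.6],[0,0,0,0,0,1.2,1.6]]'>/dev/null; python3 q.py; 
python3 -m jog '[[0,0,0,0,0,0.3,1.6],[0,0,0,0,0,0.6,1.6],[0,0,0,0,0,0.9,1.6],[0,0,0,0,0,1.2,1.6],[0,0,0,0,0,1.2,1.6]]'>/dev/null; python3 q.py
```

```text
ang deg -51.17 pos [0.4893 0.1773 0.1179] F [ 1.4  1.3 -2. ] T [ 0.362 -0.23   0.276] tau6 0.245 w 0.019600966316823353
ang deg -52.37 pos [0.4893 0.1774 0.1179] F [ 1.2  1.2 -2.2] T [ 0.339 -0.195  0.261] tau6 0.245 w 0.01975863861818343
```

```bash

python3 -m jog '[[0,0,0,0,0,0.3,1.6],[0,0,0,0,0,0.6,1.6],[0,0,0,0,0,0.9,1.6],[0,0,0,0,0,1.2,1.6],[0,0,0,0,0,1.2,1.6]]'>/dev/null; python3 q.py; 
python3 -m jog '[[0,0,0,0,0,0.3,1.6],[0,0,0,0,0,0.6,1.6],[0,0,0,0,0,0.9,1.6],[0,0,0,0,0,1.2,1.6],[0,0,0,0,0,1.2,1.6]]'>/dev/null; python3 q.py
```

```text
ang deg -53.58 pos [0.4893 0.1774 0.1179] F [ 1.8  1.9 -2.2] T [ 0.353 -0.221  0.256] tau6 0.246 w 0.020172915188140537
ang deg -54.79 pos [0.4894 0.1774 0.1178] F [ 1.7  2.1 -2.3] T [ 0.331 -0.217  0.265] tau6 0.246 w 0.019386960043992856
```

```bash

python3 -m jog '[[0,0,0,0,0,0.3,1.6],[0,0,0,0,0,0.6,1.6],[0,0,0,0,0,0.9,1.6],[0,0,0,0,0,1.2,1.6],[0,0,0,0,0,1.2,1.6]]'>/dev/null; python3 q.py
```

```text
ang deg -55.99 pos [0.4894 0.1774 0.1179] F [ 0.5  1.7 -1.9] T [ 0.373 -0.328  0.206] tau6 0.246 w 0.019657247326725413
```

```bash

python3 -m jog '[[0,0,0,0,0,0.3,1.6],[0,0,0,0,0,0.6,1.6],[0,0,0,0,0,0.9,1.6],[0,0,0,0,0,1,1.6],[0,0,0,0,0,1,1.6]]'>/dev/null; python3 q.py
```

```text
ang deg -57.0 pos [0.4894 0.1774 0.1179] F [ 2.4  3.1 -2.8] T [ 0.365 -0.189  0.267] tau6 0.249 w 0.019933095617002145
```

```bash

python3 -m jog '[[0,0,0,0,0,0.3,1.6],[0,0,0,0,0,0.6,1.6],[0,0,0,0,0,0.9,1.6],[0,0,0,0,0,1,1.6],[0,0,0,0,0,1,1.6]]'>/dev/null; python3 q.py
```

```text
ang deg -58.0 pos [0.4894 0.1774 0.1179] F [ 1.2  2.7 -2.6] T [ 0.346 -0.235  0.25 ] tau6 0.249 w 0.019223373584307462
```

```bash

python3 -m jog '[[0,0,0,0,0,0.2,1.6],[0,0,0,0,0,0.4,1.6],[0,0,0,0,0,0.6,1.6],[0,0,0,0,0,0.8,1.6],[0,0,0,0,0,0.8,1.6]]'>/dev/null; python3 q.py
```

```text
ang deg -58.79 pos [0.4894 0.1774 0.1179] F [ 0.7  2.3 -2. ] T [ 0.344 -0.247  0.308] tau6 0.331 w 0.019513057897574952
```

```bash

python3 -m jog '[[0,0,0,0,0,0.2,1.6],[0,0,0,0,0,0.4,1.6],[0,0,0,0,0,0.6,1.6],[0,0,0,0,0,0.6,1.6],[0,0,0,0,0,0.6,1.6]]'>/dev/null; python3 q.py
```

```text
ang deg -59.39 pos [0.4894 0.1774 0.1179] F [ 2.2  1.2 -2.2] T [ 0.303 -0.266  0.57 ] tau6 0.543 w 0.019835789222916986
```

```bash

python3 -m jog '[[0,0,0,0,0,0,1.6],[0,0,0,0,0,-1,1.6],[0,0,0,0,0,-2,1.6],[0,0,0,0,0,-3.2,1.6],[0,0,0,0,0,-3.2,1.6]]'>/dev/null; python3 q.py
```

```text
ang deg -56.2 pos [0.4891 0.1769 0.1178] F [ 0.7 -0.7 -0.8] T [ 0.018  0.1   -0.005] tau6 -0.035 w 0.019661686182178357
```

Torque is relieved. I'll withdraw straight up along the world vertical and check.

```bash

python3 -m jog '[[0,0,-0.3,0,0,0,1.6],[0,0,-0.7,0,0,0,1.6],[0,0,-1.1,0,0,0,1.6],[0,0,-1.5,0,0,0,1.6],[0,0,-2,0,0,0,1.6]]'>/dev/null; python3 q.py
python3 -m jog '[[0,0,-0.6,0,0,0,1.6],[0,0,-1.2,0,0,0,1.6],[0,0,-1.8,0,0,0,1.6],[0,0,-2.4,0,0,0,1.6],[0,0,-3,0,0,0,1.6]]'>/dev/null; python3 q.py
python3 - <<'E'
from h import *
f=grab_frame("wrist");np.save("w8.npy",{k:np.array(v) for k,v in f.items()},allow_pickle=True)
i=f["img"][:,:,::-1]; cv2.imwrite("pics/w8c.png",cv2.resize(i[140:240,215:345],None,fx=6,fy=6,interpolation=cv2.INTER_CUBIC))
E
```

```text
ang deg -56.2 pos [0.4888 0.1769 0.1382] F [ 0.9  0.8 -1.9] T [-0.012  0.042  0.029] tau6 0.0 w 0.019177355514766167
ang deg -56.2 pos [0.4886 0.177  0.1685] F [ 0.3  0.2 -1.4] T [-0.049  0.025 -0.017] tau6 0.0 w 0.019748158632028875
```

View pics/w8c.png

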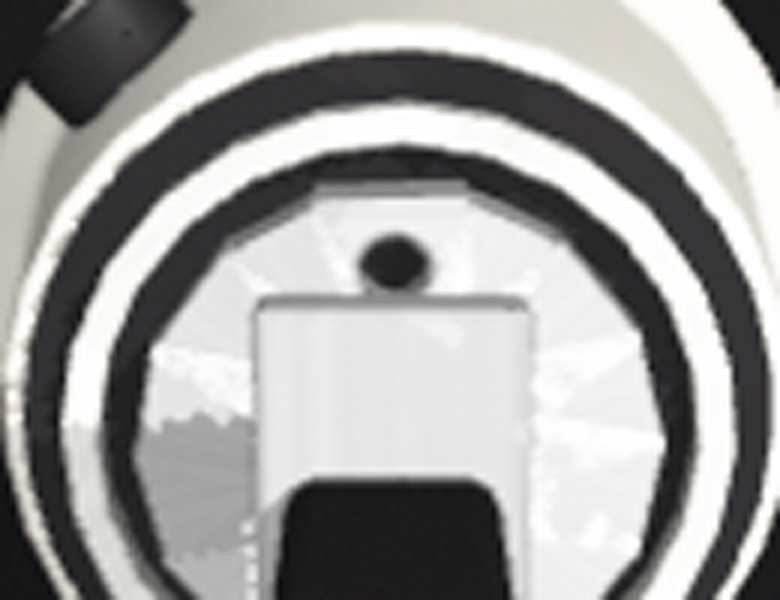

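```bash

python3 -m jog '[[0,0,0,0,0,-8,1.6],[0,0,0,0,0,-18,1.6],[0,0,0,0,0,-28,1.6],[0,0,0,0,0,-38,1.6],[0,0,0,0,0,-48,1.6]]'>/dev/null; python3 q.py
python3 - <<'E'
from h import *
print(tool([.466,-.160,.16]))
E
```

```text
ang deg -7.87 pos [0.4891 0.1771 0.1695] F [-0.2  0.1 -2.3] T [-0.008 -0.032  0.014] tau6 1.149 w 0.019624395250068337
[ -2.3249189  -33.70706124   1.0506627 ]
```

```bash

python3 -m jog '[[-0.2,-3.5,0,0,0,-2,1.6],[-0.5,-7.5,0,0,0,-4,1.6],[-0.8,-12,0,0,0,-6,1.6],[-1.1,-16.5,0,0,0,-8,1.6],[-1.5,-21,0,0,0,-9.1,1.6]]'>/dev/null; python3 q.py
python3 - <<'E'
from h import *
print(tool([.466,-.160,.16]))
E
```

```text
ang deg 1.29 pos [ 0.4749 -0.0343  0.1703] F [ 0.2  0.1 -2.1] T [-0.031  0.006 -0.   ] tau6 0.734 w 0.01983468366577035
[  1.18016743 -12.54564539   1.06620254]
```

```bash

python3 -m jog '[[0.4,-4,0,0,0,0,1.6],[0.8,-8,0,0,0,0,1.6],[1.2,-11,1,0,0,0,1.6],[1.2,-12.5,2,0,0,0,1.6],[1.2,-12.5,2,0,0,0,1.6]]'>/dev/null; 
python3 -m jog '[[0,0,1,0,0,0,1.6],[0,0,2,0,0,0,1.6],[0,0,4,0,0,0,1.6],[0,0,6,0,0,0,1.6],[0,0,7,0,0,0,1.6]]'>/dev/null; python3 q.py
python3 - <<'E'
from h import *
for k in range(4): f=grab_frame("wrist")
cv2.imwrite("pics/wrist9.png",f["img"][:,:,::-1]); f=grab_frame("scene"); cv2.imwrite("pics/scene9.png",cv2.resize(f["img"][170:250,160:260,::-1],None,fx=6,fy=6,interpolation=cv2.INTER_CUBIC))
print(tool([.466,-.160,.0367]))
E
python3 q.py
```

```text
ang deg 1.28 pos [ 0.4649 -0.1585  0.0776] F [ 0.3  0.3 -1.6] T [ 0.053 -0.031 -0.044] tau6 0.0 w 0.019942335395510838
[ 0.05592431 -0.01740149  4.34600426]
ang deg 1.23 pos [ 0.4662 -0.1597  0.0802] F [ 0.5  0.2 -2. ] T [ 0.047 -0.015  0.029] tau6 0.0 w 0.01965066547584807
```

View pics/wrist9.png

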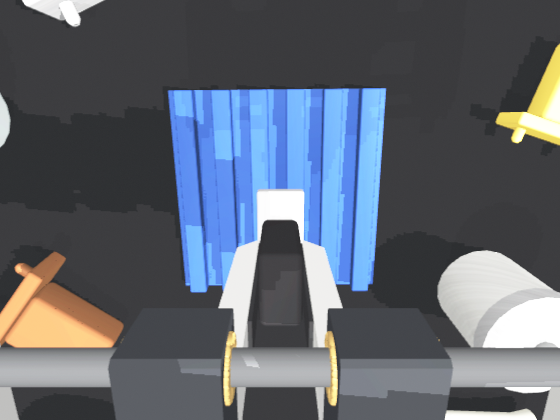

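View pics/scene9.png

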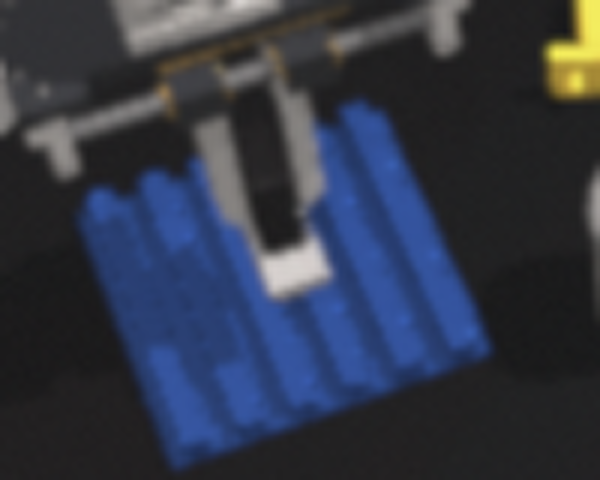

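Aligned over the middle groove (reading matches the grasp pose). Descend gently: rib contact would show at z≈0.046, seating at z≈0.0367.

```bash

python3 -m jog '[[0,0,1,0,0,0,1.6],[0,0,2,0,0,0,1.6],[0,0,2.8,0,0,0,1.6],[0,0,3.3,0,0,0,1.6],[0,0,3.7,0,0,0,1.6]]'>/dev/null; python3 q.py
python3 -m jog '[[0,0,0.1,0,0,0,1.6],[0,0,0.2,0,0,0,1.6],[0,0,0.3,0,0,0,1.6],[0,0,0.4,0,0,0,1.6],[0,0,0.4,0,0,0,1.6]]'>/dev/null; python3 q.py
```

```text
ang deg 1.22 pos [ 0.4664 -0.1598  0.0427] F [-0.3  0.2 -2.6] T [ 0.032 -0.002 -0.018] tau6 -0.0 w 0.019642155961142396
ang deg 1.23 pos [ 0.4664 -0.1598  0.0387] F [-0.6  0.1 -1.7] T [ 0.014 -0.008 -0.056] tau6 -0.0 w 0.01965286205868772
```

```bash

python3 -m jog '[[0,0,0.1,0,0,0,1.6],[0,0,0.15,0,0,0,1.6],[0,0,0.2,0,0,0,1.6],[0,0,0.22,0,0,0,1.6],[0,0,0.22,0,0,0,1.6]]'>/dev/null; python3 q.py
```

```text
ang deg 1.23 pos [ 0.4665 -0.1598  0.0368] F [-0.4  0.3  0.5] T [0.17  0.31  0.038] tau6 -0.006 w 0.01992112448503206
```

Seated (contact at z=0.0368). Release, then rise.

```bash

python3 -m jog '[[0,0,0,0,0,0,2.2],[0,0,0,0,0,0,3],[0,0,0,0,0,0,4],[0,0,0,0,0,0,5],[0,0,0,0,0,0,5]]' >/dev/null; python3 q.py
python3 -m jog '[[0,0,-1,0,0,0,5],[0,0,-3,0,0,0,5],[0,0,-6,0,0,0,5],[0,0,-10,0,0,0,5],[0,0,-14,0,0,0,5]]'; python3 -m jog '[[0,2,0,0,0,0,5],[2,5,0,0,0,0,5],[5,9,0,0,0,0,5],[8,13,0,0,0,0,5],[11,17,0,0,0,0,5]]' 
python3 -m jog '[[1,5,0,0,0,0,5],[2,10,0,0,0,0,5],[3,15,0,0,0,0,5],[4,20,0,0,0,0,5],[4,24,0,0,0,0,5]]' 
python3 - <<'E'
from h import *
f=grab_frame("wrist"); cv2.imwrite("pics/wrist10.png",f["img"][:,:,::-1])
f=grab_frame("top"); cv2.imwrite("pics/top10.png",f["img"][:,:,::-1]); cv2.imwrite("pics/top10c.png",cv2.resize(f["img"][220:300,310:420,::-1],None,fx=5,fy=5,interpolation=cv2.INTER_CUBIC))
f=grab_frame("scene"); cv2.imwrite("pics/scene10.png",cv2.resize(f["img"][170:250,150:250,::-1],None,fx=6,fy=6,interpolation=cv2.INTER_CUBIC))
E
```

```text
ang deg 1.22 pos [ 0.4665 -0.1598  0.0368] F [ 0.3 -0.1  0.3] T [ 0.044 -0.024  0.003] tau6 -0.0 w 0.049735718230615546
time: 28.05
position: [0.4654, -0.1594, 0.1788]
tcp_rot: [-0.011, 1.0, -0.001, 0.004]
ft_force: [-0.1, -0.2, 1.0]
grip_width: 0.0499
time: 28.68
position: [0.3499, 0.0099, 0.1762]
tcp_rot: [-0.011, 1.0, -0.001, 0.003]
ft_force: [0.8, 1.3, 0.1]
grip_width: 0.0499
time: 29.3
position: [0.3026, 0.2509, 0.1746]
tcp_rot: [-0.012, 1.0, -0.001, 0.002]
ft_force: [-0.0, -1.5, -0.4]
grip_width: 0.0501
```

View pics/top10.png

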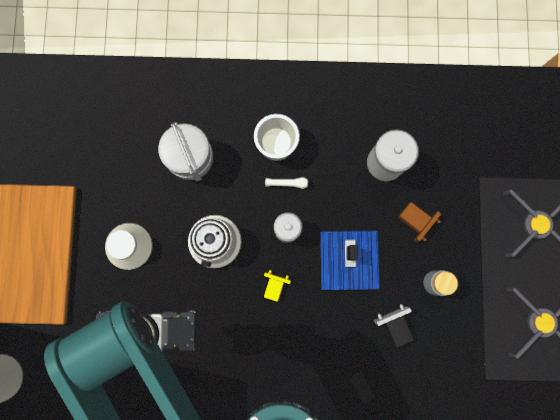

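View pics/scene10.png

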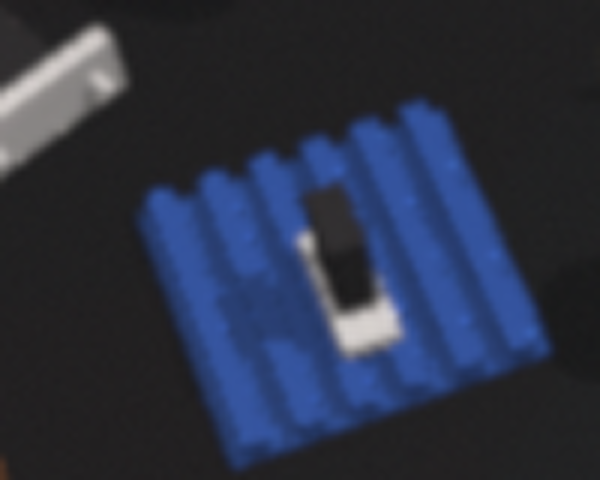

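View pics/top10c.png

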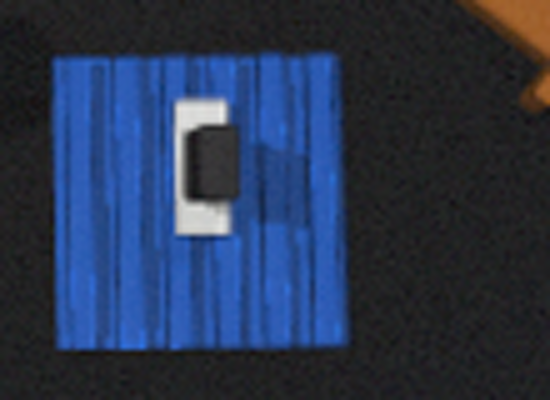

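Spanner stands as at the start, upright in the middle groove (top crop bar (175–230, 99–236), same as before). Checking the ring's final angle from the top view.

```bash
python3 - <<'E'
import cv2
t=cv2.imread("pics/top10.png")
cv2.imwrite("pics/top10m.png",cv2.resize(t[205:275,180:250],None,fx=8,fy=8,interpolation=cv2.INTER_CUBIC))
E
```

```text
(no output)
```

View pics/top10m.png

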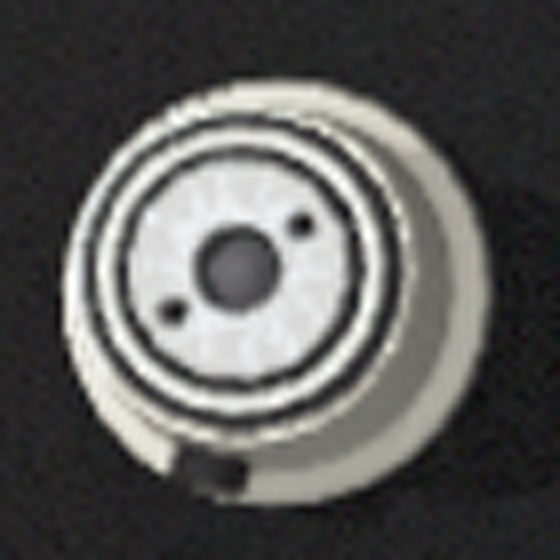

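```bash
python3 q.py; python3 -c "
from bench import *
print(hand_in())"
```

```text
ang deg 1.48 pos [0.3031 0.2501 0.1743] F [ 0.1 -0.8  0. ] T [ 0.003 -0.038  0.042] tau6 0.093 w 0.0500913253839141
the job is handed in; nothing more can be done
None
```

The ring is turned clockwise to its stop, the spanner is back on the trivet, and I handed the job in at about 29.5 s of the 72 s allowed.

- **Insertion:** I took the black-gripped spanner from the trivet's middle groove. Both pins went fully into the holes, with the bar lying on the ring and almost no force.
- **Turning:** Turning took a steady 0.25 N m or so, which matches the ring's friction. After about 54° of spanner turn the torque rose to 0.57 N m, which I took as the stop. I backed off 3° inside the hole slack and drew the spanner straight up.
- **Return:** I stood the spanner in the same groove, let go and moved clear. The last pictures show it upright, within about 1 mm of where it started, and the bystanders look unmoved.

**Looser check:** judged by eye from the top view, the holes moved about 48° (±2°). The tool turn minus slack suggests about 50–51°. Either figure fits a stop at 0.90 rad given the unknown starting angle, but the torque rise is the main evidence. The ring's joint value could not be read directly.

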